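# Swap the reagent cartridge in the analyser's push-push bay

## Task

The flat-capped reagent cartridge that sits flush in the analyser's bay is used up: press it so that the push-push catch lets it rise, take it out and put it wholly inside the grey tray. Then put the fresh flat-capped cartridge from the metal stand into the bay and press it down until the catch holds it flush with the deck, and let go. Never press on the analyser or on a cartridge in it with more than about 25 N, keep the fresh cartridge upright, and leave everything else where it stands.

Things in the scene. Friction and masses are not known exactly. Their poses are not given: they have to be found in the camera images.
- analyser: white benchtop analyser, fixed: 260 along its x, 240 along its y, flat deck 140 above the table; origin under its middle, z up. The bay opens in the deck, 30 towards -x from the middle. A grey ridge 22 tall runs along the deck's far edge (its near face 120 from the bay's centre); the vial stands on the deck, which is otherwise clear.
- bay (a point): centre of the bay's mouth, at deck level; axes as the analyser's. The bay is a straight well going down: its first 41 is 74 (x) by 44 (y), for the cap. Raised, a cartridge's cap top stands 21 above the deck; latched, it is flush within 1 and cannot be gripped. Pressed some way below flush and let go, it comes back up to flush (latched) or to 21 above (freed), at about 0.1 m/s.
- bay_slot (a point): centre of the narrower lower part of the well, at its upper edge, 41 below the deck: 54 (x) by 28 (y), square-edged, for the cartridge's body. How far below flush a cap must be pressed before the catch turns over, to latch or to free, differs from one analyser to the next (5 to 19) and cannot be seen.
- carriage: small steel plate down in the bay on which the cartridge's foot stands, sprung; origin on its top face, 69 below the deck when raised. It pushes back with 5 N raised, 10 N flush, up to 15 N at the bottom (plus 0.06 N per mm/s, less 2.5 N of weights). Just past the depth where the catch turns over (at 6 to 20 below flush) a rubber stop stiffens it to 10 N per mm or more: when the pressing force has risen to 16 to 20 N the catch has turned over.
- spent: the used cartridge, latched in the bay at the start: grey body 50 (x) by 24 (y), 76 tall, its lowest 9 tapering in by 3 all round to a foot 44 by 18; on it a flat white cap 70 (x) by 40 (y) by 14; 90 tall in all, 150 g more or less; origin under its foot, z up
- spent_top (a point): middle of the top of the used cartridge's cap
- fresh: the fresh cartridge, same shape and size as the used one; at the start it stands in one of the stand's two pockets; it may go into the bay either way round
- fresh_top (a point): middle of the top of the fresh cartridge's cap
- stand: metal stand, a fixed block 200 (x) by 90 (y), 50 tall; origin under its middle; two pockets 53 by 27, 44 deep, at x = -50 and +50; a cartridge in it stands with its foot 6 above the table, its cap's underside 82 and top 96 (flat cap) above the table. Which pocket holds which cartridge differs.
- tray: grey open tray, fixed: 180 (x) by 130 (y) outside, 50 tall, walls and floor 4 to 5 thick; origin under its middle. Stand and tray may be on either side of the analyser.
- round_cartridge: a bystander: the other cartridge in the stand; same grey body (50 x 24 x 76), but a round white cap, 38 across and 40 tall, in place of the flat one; origin under its foot, z up; it belongs where it stands
- control_vial: a bystander: amber vial, 28 across, 45 tall, standing on the deck near its left (+y) far corner, over 95 from the centre of the bay; origin under its foot
- diluent_jar: a bystander: jar, 56 across, 70 tall; origin under its foot
- wash_bottle: a bystander: bottle, 68 across, 150 tall; origin under its foot
- buffer_bottle: a bystander: bottle, 56 across, 120 tall; origin under its foot
- tube_rack: a bystander: white rack of capped tubes, 170 x 60, 106 tall; origin under its middle
- scanner: a bystander: hand-held code reader lying down, about 125 x 60 x 31; origin under its grip
There are look-alikes about, which are no part of the job. Leave any blue or orange look-alike of the fresh alone.

How it is judged:
On the way, in this order (a step that is already met when the one before it is completed fails the run):
1. the used cartridge, pressed, has risen in the bay by the catch (z of spent_top in the frame of bay between 0.016 and 0.03 m and horizontal distance between spent_top and bay below 0.008 m), for 0.2 s.
2. the used cartridge lies or stands in the tray, let go (x of spent in the frame of tray between -0.086 and 0.086 m and y of spent in the frame of tray between -0.061 and 0.061 m and x of spent_top in the frame of tray between -0.086 and 0.086 m and y of spent_top in the frame of tray between -0.061 and 0.061 m and z of spent in the frame of tray below 0.05 m and linear speed of spent below 0.02 m/s and contact force between the fingers and spent below 0.1 N), for 0.2 s.
At the end, for the whole second after the job is handed in: the fresh cartridge is held by the catch: upright in the bay, cap centred within 4 mm, its top flush with the deck within 4 mm, at rest and let go; the used cartridge wholly inside the tray, at rest and let go (all of step 2 and z of fresh_top in the frame of bay between -0.004 and 0.004 m and horizontal distance between fresh_top and bay below 0.004 m and angle between fresh's own z axis and vertical below 0.08 rad and linear speed of fresh below 0.01 m/s); the robot touches nothing.
It fails at once if a cartridge pressed down on the bay's carriage with more than 28 N (contact force between any of fresh, spent and carriage above 28 N).
It fails at once if the analyser struck or pressed hard: over 45 N by the robot, over 80 N by a cartridge (contact force between any of fresh, spent and analyser above 80 N or contact force between any of the arm, the fingers and analyser above 45 N).
It fails at once if the fresh cartridge tipped by more than 35 degrees (angle between fresh's own z axis and vertical above 0.6 rad).
It fails at once if a bystander moved by more than 25 mm (distance of any of round_cartridge, control_vial, diluent_jar, wash_bottle, buffer_bottle, tube_rack, scanner from where it was at the start of the episode above 0.025 m).
It also fails if it takes over 72 s, if anything falls off the work surface, if the arm or the gripper's body presses on something with over 40 N, if the wrist force passes 120 N, or if a joint passes its speed limit or range.

## Robot

A 7-joint arm with a two-finger parallel gripper is mounted at the origin on the work surface. World frame = base frame: x ahead of the robot, y to its left, z up, the work surface at z = 0. Lengths are in m, angles in rad, forces in N, time in s.
With the tool pointing down it reaches from about 0.4 to 0.85 m from the base axis. Payload 10.4 kg.
Tool frame: the origin (TCP) lies on the centre line of the jaws, within the pads' length; the fingertips stand 22 mm ahead of it and the grasp point (between the pads) lies 3 mm ahead of it (ctrl.tip_reach is the distance from the TCP to the fingertips, in m); z points along the fingers, x is the direction in which the jaws open and shut, and the axes are right-handed (so a half turn about z gives the same grasp; the last joint's range is limited). The gripper opens to 85 mm and grips with 20 to 120 N. Pads are 22 mm wide; open, the fingers measure 114 mm over their backs; the gripper's body (76 mm by 85 mm) begins 54 mm behind the grasp point. The pads swing forward as they close: fully open they stand 13 mm farther back than shut.
Start: joints at [-1.178, 0.332, -0.065, 1.46, 0.022, 1.35, -0.088], TCP at [0.252, 0.572, 0.253] pointing down, gripper open.
Joint ranges: [-2.6, 2.6], [-0.5, 2.12], [-1.47, 1.34], [0.16, 2.42], [-1.27, 4.41], [0.06, 2.06], [-2.6, 2.6]. Speed limits (rad/s): [2.22, 2.22, 2.79, 2.79, 3.14, 3.14, 3.14].

## Interface

Orientations are given as a rotation vector (axis times angle).
In Python, from cell import ctrl gives the robot as it stands.
- The arm moves only by the tool arm_command, never from a script. Its argument "moves" is a list of rows, each a list of 3 entries, a list of its own where there are three numbers: the shift along the tool's x, y, z in m, then the turn, a rotation vector about the tool's x, y, z in rad, then the opening, from 0 (shut) to 1 (fully open). A call has 1 to 12 rows; each row is the pose to reach, as a shift and turn from the pose commanded when the call began, along the tool's axes at that moment; what a row does not reach only later rows make up. A row lasts 1/8 s, in which the tool goes at most 62.5 mm and 10.7 degrees, less where a joint would pass 70% of its speed; a pose out of reach is approached as far as the arm can. A call with a gripper value outside its range is refused whole. The fingers move at their own pace and stop on an object; "force" is the grip in N (left out, the last holds). Time passes only in rows, so rows that repeat a pose let the fingers close. It gives the time, the measured TCP pose, the force and the opening at its end, in the units of the state.
- ctrl.get_obs(): the state, without advancing time (a new reading comes with each control period).
- ctrl.get_image(name): name is "side" or "top"; returns the picture (480x640x3 uint8, blue, green, red); there is no depth.
- ctrl.camera_model(name): a dict with "fovy" (degrees; the focal length in pixels is half the picture's height over the tangent of half this angle, whatever the lens; pixels are square), "cx", "cy" (the principal point, pixels), "xyz" and "rotation" of the camera in the world. Camera axes: x right, y down, z forward; pixel columns grow to the right and rows downward; lengths in m; the calibration is good to about 2 mm. A picture is of the moment at which its call begins. camera_model takes no time and is no camera call.
- ctrl.sign_off(): hands the job in, once; it reports no verdict.
The state is a dict: "time_s": time; "qpos": joint angles; "joint_velocities": joint speeds; "joint_torque": joint torques, N m; "eef_pos": TCP position; "ee_rot": TCP orientation; "wrist_force": force on the tool from outside, world axes, zero at the start; "ft_torque": the same for the moment, N m; "opening": finger opening in m.
Only numpy, scipy, OpenCV 4.12 (cv2) and the standard library are available. Lean on these libraries where they do the work, as an engineer would, in place of code of your own. Each camera call takes 0.05 s, during which the arm holds its last target.

## Working session

There is one attempt and no reset: what is moved stays moved. The work goes in short steps, Python scripts to look and compute and a tool call to move; the robot and the scene stay as the last step left them, time stands still between calls to the robot, and variables do not carry over. Pictures are saved under pics/ and viewed, and the job is handed in when it is done.

Besides the shell and the picture viewer there is one more tool, called as name([rows], argument=value, ...), one row to a line, values as JSON. arm_command: Moves the arm, as the interface text tells. Its arguments: {"type":"object","properties":{"moves":{"type":"array"},"force":{"type":"number"}},"required":["moves"]}

```bash
ls; mkdir -p pics; python3 - <<'E'
from cell import ctrl
import cv2
for n in ("side","top"):
    im=ctrl.get_image(n); cv2.imwrite(f"pics/{n}0.png",im)
    print(n,ctrl.camera_model(n))
o=ctrl.get_obs(); print(o, ctrl.tip_reach)
E
```

```text
pics
side {'fovy': 43.32834892155952, 'cx': 316.99350430063237, 'cy': 236.24569913081578, 'xyz': array([-0.03526188, -0.86073014,  0.84843096]), 'rotation': array([-2.11328474,  0.6694011 , -0.31177784])}
top {'fovy': 54.74107179583475, 'cx': 324.72208743417525, 'cy': 242.60589622941148, 'xyz': array([0.44893237, 0.02846978, 1.12634446]), 'rotation': array([-2.13797117,  2.20442232, -0.09594308])}
{'time_s': 0.1, 'qpos': array([-1.17760005,  0.33279826, -0.06468473,  1.46082469,  0.02158194,
        1.34990024, -0.08851192]), 'joint_velocities': array([-1.43738701e-03, -1.29764778e-03,  1.51543620e-03, -2.75631458e-03,
        2.70642288e-03, -1.06241783e-05, -3.92275311e-05]), 'joint_torque': array([ 1.59052746e-03, -6.26742911e+01,  4.93608462e-02, -3.92429030e+01,
        1.62790040e-02,  6.98771066e-03,  1.57701589e-05]), 'eef_pos': array([0.25233413, 0.57147562, 0.25261752]), 'ee_rot': array([ 2.63153583e+00,  1.71468979e+00, -1.58916956e-03]), 'wrist_force': array([0.58453566, 0.6948418 , 0.10754264]), 'ft_torque': array([-0.00440331, -0.06536486,  0.06743541]), 'opening': 0.08539646009115343} 0.022
```

View pics/side0.png

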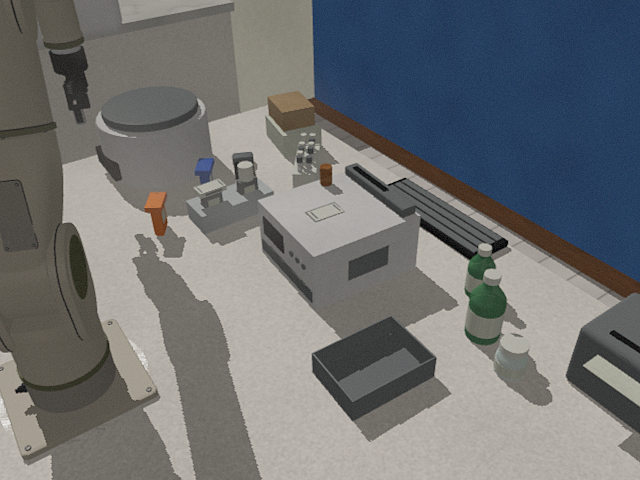

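View pics/top0.png

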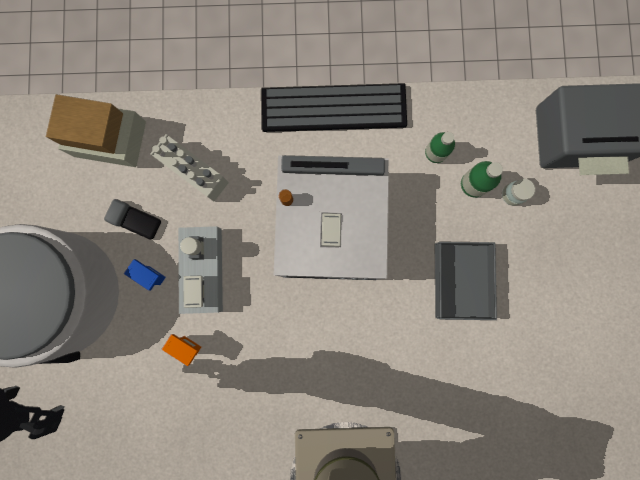

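```bash
python3 - <<'E'
import cv2
im=cv2.imread("pics/top0.png")
def crop(n,x0,y0,x1,y1,s):
    cv2.imwrite(n,cv2.resize(im[y0:y1,x0:x1],None,fx=s,fy=s,interpolation=cv2.INTER_CUBIC))
crop("pics/c_an.png",265,145,400,285,4)
crop("pics/c_st.png",165,220,235,320,6)
crop("pics/c_tr.png",425,230,505,330,6)
E
```

```text
(no output)
```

View pics/c_an.png

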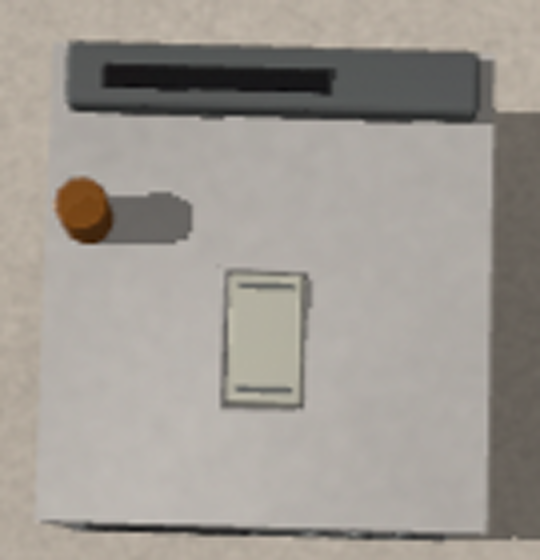

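View pics/c_st.png

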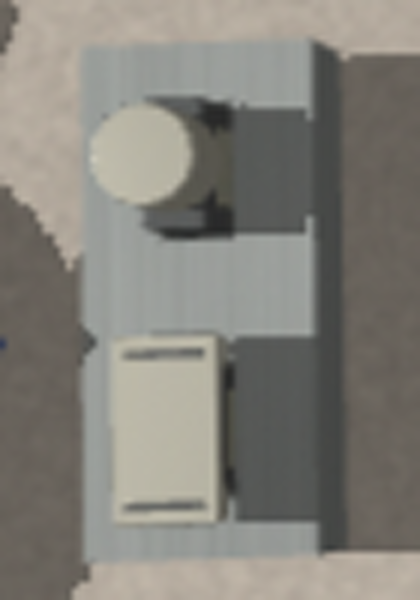

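View pics/c_tr.png

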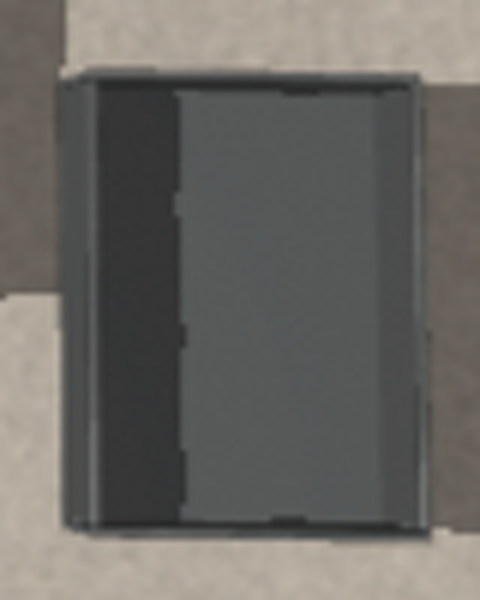

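```bash
cat > h.py <<'E'
import numpy as np, cv2
from scipy.spatial.transform import Rotation as R
from cell import ctrl
def K(n):
    m=ctrl.camera_model(n); f=240/np.tan(np.radians(m['fovy'])/2); return m,f
def ray(n,u,v,z):
    m,f=K(n); d=R.from_rotvec(m['rotation']).apply([(u-m['cx'])/f,(v-m['cy'])/f,1.]); c=m['xyz']
    return c+d*(z-c[2])/d[2]
def proj(n,p):
    m,f=K(n); q=R.from_rotvec(m['rotation']).inv().apply(np.asarray(p)-m['xyz']); 
    return np.c_[f*q[...,0]/q[...,2]+m['cx'], f*q[...,1]/q[...,2]+m['cy']]
E
python3 - <<'E'
from h import *
np.set_printoptions(precision=4,suppress=True)
def rep(nm,pts,ox,oy,s,z):
    P=np.array([ray("top",(x+.5)/s+ox-.5,(y+.5)/s+oy-.5,z) for x,y in pts]); print(nm,'\n',P[:,:2],'mean',P.mean(0)[:2]); 
    for i in range(4): d=P[(i+1)%4]-P[i]; print('  len',np.linalg.norm(d[:2]),'ang',np.degrees(np.arctan2(d[1],d[0])))
rep('baycap',[(232,275),(303,277),(298,402),(227,402)],265,145,4,.14)
rep('hole',[(226,270),(309,274),(302,408),(221,407)],265,145,4,.14)
rep('deck',[(67,105),(493,122),(487,532),(40,522)],265,145,4,.14)
rep('freshcap',[(113,338),(219,335),(222,520),(114,522)],165,220,6,.096)
rep('stand',[(82,43),(313,40),(320,552),(84,562)],165,220,6,.05)
rep('tray',[(88,73),(418,75),(428,535),(88,528)],425,230,6,.05)
rep('round',[(90,155),(141,102),(193,155),(141,207)],165,220,6,.122)
rep('vial',[(55,208),(85,178),(112,210),(85,245)],265,145,4,.165)
E
```

```text
baycap 
 [[ 0.6043  0.0344]
 [ 0.602  -0.0037]
 [ 0.5347  0.0012]
 [ 0.5359  0.0391]] mean [0.5692 0.0178]
  len 0.038161199711367465 ang -93.42276539277263
  len 0.06746939535251574 ang 175.8165449422933
  len 0.037905830292576256 ang 88.23189350037849
  len 0.06856083355422288 ang -3.9447115151130645
hole 
 [[ 0.6071  0.0375]
 [ 0.6035 -0.007 ]
 [ 0.5315 -0.0008]
 [ 0.5333  0.0424]] mean [0.5689 0.018 ]
  len 0.044654492452538525 ang -94.58148050614628
  len 0.0723582828393711 ang 175.10745039709704
  len 0.043236050861882126 ang 87.5230807927022
  len 0.073952507616591 ang -3.764261198720772
deck 
 [[ 0.7002  0.1211]
 [ 0.6835 -0.1093]
 [ 0.4625 -0.0966]
 [ 0.475   0.1403]] mean [0.5803 0.0139]
  len 0.2309412763119924 ang -94.15265420872686
  len 0.22134008657900306 ang 176.71629595594086
  len 0.23720859288535617 ang 86.97732784826847
  len 0.22601068746358477 ang -4.87884107236686
freshcap 
 [[0.4806 0.348 ]
 [0.4805 0.3087]
 [0.4125 0.3079]
 [0.413  0.3477]] mean [0.4467 0.3281]
  len 0.03930102534499236 ang -90.12890758844789
  len 0.06797267210403371 ang -179.38392599086362

[... 581 characters left out ...]
588495536789
  len 0.12962308152788013 ang 87.11778260623305
  len 0.174771227758749 ang -3.0492990583154067
round 
 [[0.5464 0.3481]
 [0.5652 0.3295]
 [0.5452 0.3107]
 [0.5269 0.3297]] mean [0.5459 0.3295]
  len 0.026438596648514806 ang -44.71722048727699
  len 0.027441279288572908 ang -136.61450061443696
  len 0.026381651309083005 ang 134.05287745803068
  len 0.026873278755154665 ang 43.4798245395146
vial 
 [[0.6389 0.1262]
 [0.6544 0.1101]
 [0.6368 0.0963]
 [0.6187 0.1109]] mean [0.6372 0.1109]
  len 0.022386047769240632 ang -46.12800305671446
  len 0.022312853819677927 ang -141.7609711448334
  len 0.023316560638494296 ang 141.1861417712024
  len 0.025343573009838492 ang 37.23103196352122
```

```bash
python3 - <<'E'
import cv2
im=cv2.imread("pics/side0.png")
cv2.imwrite("pics/s_an.png",cv2.resize(im[175:245,270:370],None,fx=8,fy=8,interpolation=cv2.INTER_CUBIC))
cv2.imwrite("pics/s_st.png",cv2.resize(im[150:240,180:280],None,fx=6,fy=6,interpolation=cv2.INTER_CUBIC))
E
```

```text
(no output)
```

View pics/s_an.png

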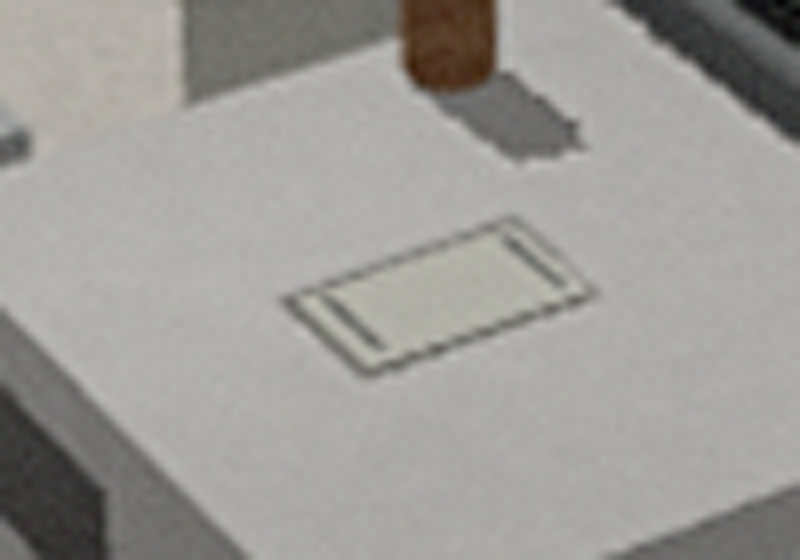

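View pics/s_st.png

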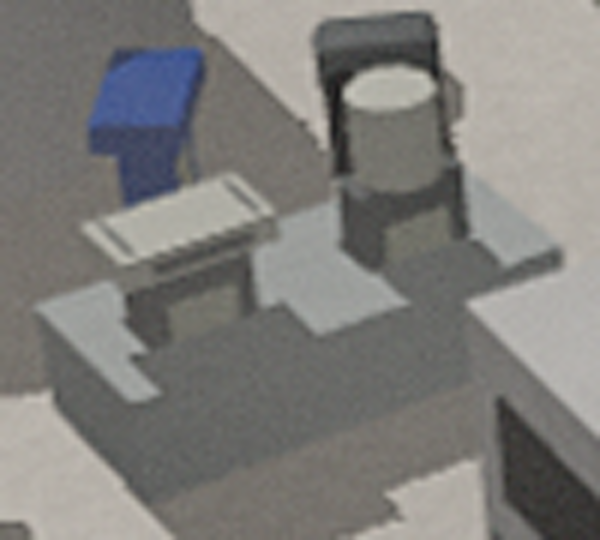

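```bash
python3 - <<'E'
from h import *
np.set_printoptions(precision=4,suppress=True)
def rep(nm,pts,ox,oy,s,z):
    P=np.array([ray("side",(x+.5)/s+ox-.5,(y+.5)/s+oy-.5,z) for x,y in pts]); print(nm,'\n',P[:,:2],'mean',P.mean(0)[:2]); 
    for i in range(4): d=P[(i+1)%4]-P[i]; print('  len',np.linalg.norm(d[:2]),'ang',np.degrees(np.arctan2(d[1],d[0])))
rep('hole',[(283,300),(512,215),(598,293),(367,378)],270,175,8,.14)
rep('fresh',[(80,230),(232,173),(277,211),(127,268)],180,150,6,.096)
rep('stand',[(37,308),(190,0),(560,250),(160,400)],180,150,6,.05)
E
```

```text
hole 
 [[ 0.5329  0.038 ]
 [ 0.6058  0.0356]
 [ 0.6018 -0.0087]
 [ 0.5304 -0.0051]] mean [0.5677 0.015 ]
  len 0.07288402175112516 ang -1.8189852826492494
  len 0.044498038360424604 ang -95.12444739926349
  len 0.0715389597221683 ang 177.1216746256812
  len 0.04311833860884455 ang 86.5750361530616
fresh 
 [[0.4091 0.3406]
 [0.4789 0.3444]
 [0.4798 0.3064]
 [0.4118 0.3031]] mean [0.4449 0.3236]
  len 0.0698380861430991 ang 3.0998588085658234
  len 0.037976331562631374 ang -88.67235590410255
  len 0.06804253772444958 ang -177.18873339326794
  len 0.03762058712073683 ang 94.04713112651784
stand 
 [[0.3955 0.368 ]
 [0.5676 0.574 ]
 [0.5924 0.2784]
 [0.4065 0.2763]] mean [0.4905 0.3742]
  len 0.2683923571658497 ang 50.11517811327154
  len 0.29665817594914906 ang -85.21527473525599
  len 0.18589324160039364 ang -179.37259325895693
  len 0.09236660438269612 ang 96.8199059961475
```

```bash
cat >> h.py <<'E'
def plan(x,y,z,yaw_deg):
    o=ctrl.get_obs(); r=R.from_rotvec(o['ee_rot']); p=o['eef_pos']
    s=r.inv().apply(np.array([x,y,z])-p)
    c,sn=np.cos(np.radians(yaw_deg)),np.sin(np.radians(yaw_deg))
    T=R.from_matrix(np.array([[c,sn,0],[sn,-c,0],[0,0,-1]]))
    t=(r.inv()*T).as_rotvec()
    M=r.as_matrix()
    print('t',o['time_s'],'pos',p.round(4),'yaw',np.degrees(np.arctan2(M[1,0],M[0,0])).round(2),'tilt',M[:,2].round(4),'F',o['wrist_force'].round(2),'open',round(o['opening'],4))
    print('shift',s.round(4),'turn',t.round(4), 'q',o['qpos'].round(2))
E
python3 -c "
from h import *
plan(.5683,.0165,.21,86.3)"
```

```text
t 0.1 pos [0.2523 0.5715 0.2526] yaw 66.18 tilt [-5.0e-04 -1.1e-03 -1.0e+00] F [0.58 0.69 0.11] open 0.0854
shift [-0.38    0.5132  0.0431] turn [-2.000e-04  1.200e-03 -3.512e-01] q [-1.18  0.33 -0.06  1.46  0.02  1.35 -0.09]
```

arm_command([
  [[-0.38,0.513,0.02],[0,0.001,-0.351],0],
  [[-0.38,0.513,0.02],[0,0.001,-0.351],0],
  [[-0.38,0.513,0.02],[0,0.001,-0.351],0],
  [[-0.38,0.513,0.02],[0,0.001,-0.351],0],
  [[-0.38,0.513,0.02],[0,0.001,-0.351],0],
  [[-0.38,0.513,0.02],[0,0.001,-0.351],0],
  [[-0.38,0.513,0.02],[0,0.001,-0.351],0],
  [[-0.38,0.513,0.02],[0,0.001,-0.351],0],
  [[-0.38,0.513,0.043],[0,0.001,-0.351],0],
  [[-0.38,0.513,0.043],[0,0.001,-0.351],0],
  [[-0.38,0.513,0.043],[0,0.001,-0.351],0],
  [[-0.38,0.513,0.043],[0,0.001,-0.351],0],
], force=40)

```text
time_s: 1.6
eef_pos: [0.5681, 0.0163, 0.2097]
ee_rot: [-2.293, -2.145, 0.0]
wrist_force: [-0.1, 0.1, 0.4]
opening: -0.0002
```

```bash
python3 - <<'E'
from h import *
plan(.5683,.0165,.18,86.3)
for n in("side","top"):
    im=ctrl.get_image(n); cv2.imwrite(f"pics/{n}1.png",im)
    u,v=proj(n,np.array([[.5683,.0165,.17]]))[0].astype(int); print(u,v)
    c=im[v-60:v+60,u-60:u+60]; cv2.imwrite(f"pics/{n}1c.png",cv2.resize(c,None,fx=5,fy=5,interpolation=cv2.INTER_CUBIC))
E
```

```text
t 1.6 pos [0.5681 0.0163 0.2097] yaw 86.19 tilt [-1.e-03  7.e-04 -1.e+00] F [-0.07  0.08  0.44] open -0.0002
shift [0.0002 0.0002 0.0297] turn [-0.0011 -0.0006 -0.002 ] q [-0.42  0.24  0.36  1.69 -0.09  1.23  1.47]
324 199
331 228
```

View pics/side1c.png

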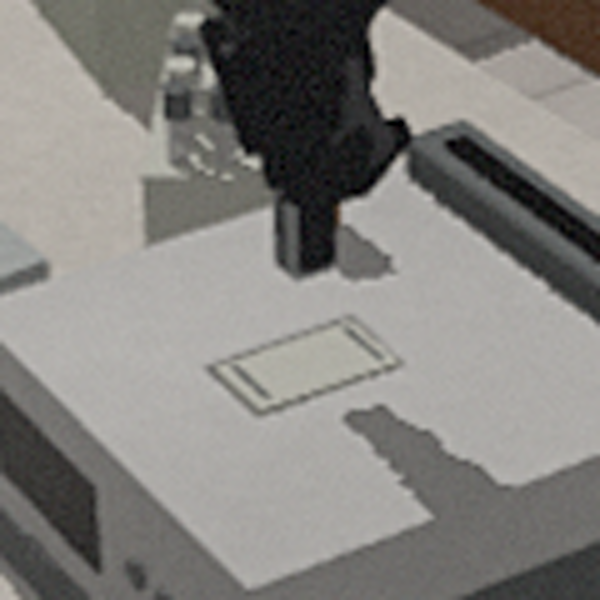

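View pics/top1.png

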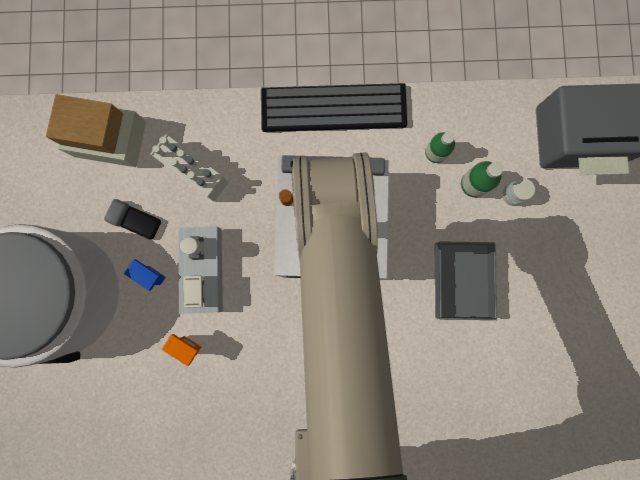

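```bash
python3 - <<'E'
from h import *
print(proj("side",np.array([[.5681,.0163,.1877],[.5681,.0163,.1927],[.5681,.0113,.1877],[.5731,.0163,.1877]])), (306+.5)/5+264-.5,(266+.5)/5+139-.5)
# hole center in side
print((440+.5)/8+270-.5,(296.5+.5)/8+175-.5, proj("side",np.array([[.5683,.0165,.14]])))
E
```

```text
[[324.11070244 191.94462412]
 [324.0744164  189.88034253]
 [325.5032212  192.97510381]
 [326.0861896  191.184583  ]] 324.8 191.8
324.5625 211.625 [[324.47150564 211.08695965]]
```

arm_command([
  [[-0.001,-0.001,0.04],[0,0,0],0],
  [[-0.001,-0.001,0.042],[0,0,0],0],
  [[-0.001,-0.001,0.044],[0,0,0],0],
  [[-0.001,-0.001,0.046],[0,0,0],0],
  [[-0.001,-0.001,0.048],[0,0,0],0],
  [[-0.001,-0.001,0.05],[0,0,0],0],
])

```text
time_s: 2.45
eef_pos: [0.5675, 0.0161, 0.1611]
ee_rot: [-2.292, -2.148, -0.003]
wrist_force: [-2.0, 0.3, 8.6]
opening: -0.0001
```

arm_command([
  [[0,0,0.0015],[0,0,0],0],
  [[0,0,0.003],[0,0,0],0],
  [[0,0,0.0045],[0,0,0],0],
])

```text
time_s: 2.82
eef_pos: [0.5677, 0.0161, 0.157]
ee_rot: [-2.292, -2.148, -0.004]
wrist_force: [-2.3, 0.1, 9.7]
opening: -0.0
```

arm_command([
  [[0,0,0.001],[0,0,0],0],
  [[0,0,0.002],[0,0,0],0],
])

```text
time_s: 3.08
eef_pos: [0.5677, 0.0161, 0.1551]
ee_rot: [-2.292, -2.148, -0.004]
wrist_force: [-3.4, 0.4, 9.3]
opening: -0.0002
```

arm_command([
  [[0,0,0.001],[0,0,0],0],
  [[0,0,0.002],[0,0,0],0],
])

```text
time_s: 3.32
eef_pos: [0.5678, 0.0161, 0.1531]
ee_rot: [2.292, 2.148, 0.004]
wrist_force: [-3.0, 0.5, 9.4]
opening: 0.0003
```

arm_command([
  [[0,0,0.0007],[0,0,0],0],
  [[0,0,0.0015],[0,0,0],0],
])

```text
time_s: 3.58
eef_pos: [0.5678, 0.0161, 0.1517]
ee_rot: [2.292, 2.148, 0.004]
wrist_force: [-3.1, -0.7, 10.9]
opening: -0.0003
```

arm_command([
  [[0,0,0.0007],[0,0,0],0],
  [[0,0,0.0015],[0,0,0],0],
])

```text
time_s: 3.82
eef_pos: [0.5679, 0.0161, 0.1503]
ee_rot: [2.292, 2.148, 0.004]
wrist_force: [-3.2, -0.1, 10.7]
opening: 0.0
```

arm_command([
  [[0,0,0.0007],[0,0,0],0],
  [[0,0,0.0015],[0,0,0],0],
])

```text
time_s: 4.08
eef_pos: [0.568, 0.0161, 0.1491]
ee_rot: [2.292, 2.148, 0.005]
wrist_force: [-4.2, 0.2, 14.6]
opening: 0.0003
```

arm_command([
  [[0,0,0.0007],[0,0,0],0],
  [[0,0,0.0015],[0,0,0],0],
])

```text
time_s: 4.32
eef_pos: [0.5683, 0.0161, 0.1482]
ee_rot: [2.292, 2.148, 0.006]
wrist_force: [-6.6, -0.5, 19.9]
opening: 0.0002
```

arm_command([
  [[0,0,-0.04],[0,0,0],0],
  [[0,0,-0.075],[0,0,0],1],
  [[0,0,-0.075],[0,0,0],1],
  [[0,0,-0.075],[0,0,0],1],
  [[0,0,-0.075],[0,0,0],1],
])

```text
time_s: 4.95
eef_pos: [0.5666, 0.016, 0.2197]
ee_rot: [-2.291, -2.147, 0.001]
wrist_force: [0.8, 0.2, -0.5]
opening: 0.0721
```

```bash
cat >> h.py <<'E'
def snap(n,name,p,h=60,s=5):
    im=ctrl.get_image(n); cv2.imwrite(f"pics/{name}.png",im)
    u,v=proj(n,np.array([p]))[0].astype(int); print(n,'crop origin',u-h,v-h)
    cv2.imwrite(f"pics/{name}c.png",cv2.resize(im[v-h:v+h,u-h:u+h],None,fx=s,fy=s,interpolation=cv2.INTER_CUBIC))
E
python3 -c "
from h import *
plan(.567,.0165,.165,86.3)
snap('side','side2',(.567,.016,.17))"
```

```text
t 4.95 pos [0.5666 0.016  0.2197] yaw 86.29 tilt [-1.5e-03  7.0e-04 -1.0e+00] F [ 0.84  0.16 -0.51] open 0.0721
shift [0.0005 0.0004 0.0547] turn [-0.0016 -0.0006 -0.0002] q [-0.42  0.23  0.36  1.68 -0.09  1.25  1.47]
side crop origin 263 139
```

View pics/side2c.png

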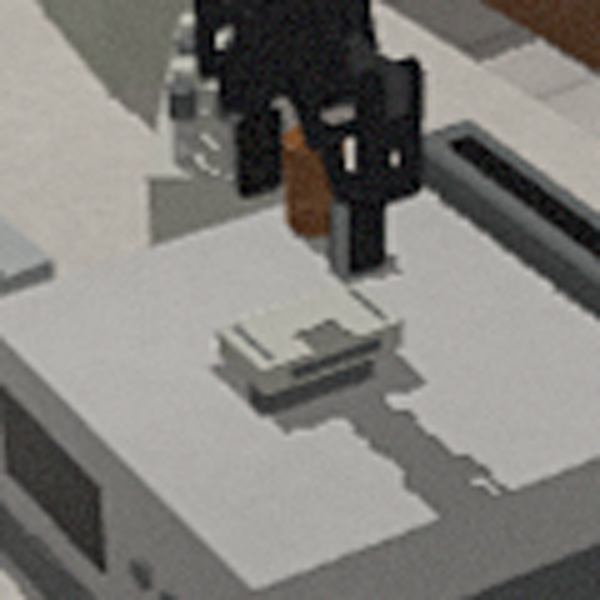

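arm_command([
  [[0,0,0.03],[0,0,0],1],
  [[0,0,0.05],[0,0,0],1],
  [[0,0,0.0567],[0,0,0],1],
  [[0,0,0.0567],[0,0,0],1],
  [[0,0,0.0567],[0,0,0],0],
  [[0,0,0.0567],[0,0,0],0],
  [[0,0,0.0567],[0,0,0],0],
  [[0,0,0.0567],[0,0,0],0],
  [[0,0,0.0567],[0,0,0],0],
], force=40)

```text
time_s: 6.12
eef_pos: [0.5674, 0.0161, 0.1644]
ee_rot: [-2.292, -2.148, -0.002]
wrist_force: [0.1, 0.4, 2.6]
opening: 0.0389
```

```bash
python3 -c "
from h import *
plan(.567,.0165,.165,86.3)
print(ctrl.get_obs()['ft_torque'])
snap('side','side3',(.567,.016,.17))"
```

```text
t 6.125 pos [0.5674 0.0161 0.1644] yaw 86.29 tilt [ 0.001   0.0013 -1.    ] F [0.08 0.44 2.62] open 0.0389
shift [ 0.0003 -0.0005 -0.0006] turn [ 0.0009 -0.0013 -0.0002] q [-0.41  0.28  0.35  1.75 -0.11  1.14  1.48]
[ 0.05185935 -0.01533979  0.02514988]
side crop origin 263 139
```

View pics/side3c.png

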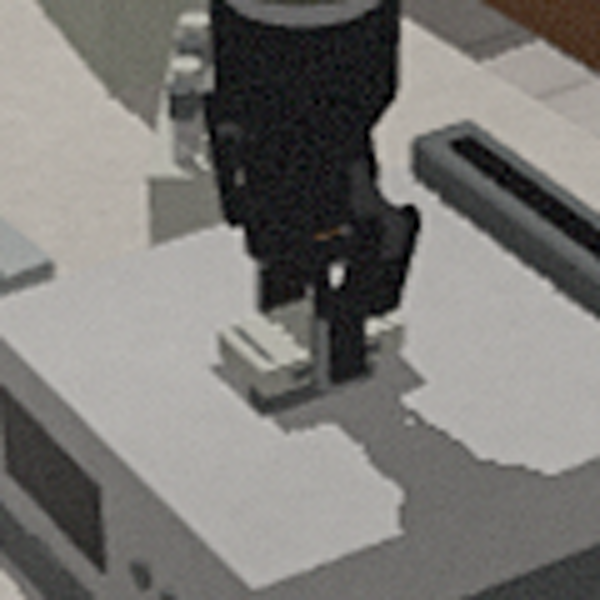

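arm_command([
  [[0,0,-0.01],[0,0,0],0],
  [[0,0,-0.025],[0,0,0],0],
  [[0,0,-0.045],[0,0,0],0],
  [[0,0,-0.07],[0,0,0],0],
  [[0,0,-0.095],[0,0,0],0],
  [[0,0,-0.115],[0,0,0],0],
  [[0,0,-0.12],[0,0,0],0],
  [[0,0,-0.12],[0,0,0],0],
])

```text
time_s: 7.18
eef_pos: [0.5671, 0.0159, 0.2841]
ee_rot: [-2.292, -2.148, -0.002]
wrist_force: [-0.1, -0.5, -1.6]
opening: 0.0389
```

```bash
python3 -c "
from h import *
plan(.4532,-.2942,.285,86.7)
snap('side','side4',(.567,.016,.25))"
```

```text
t 7.175 pos [0.5671 0.0159 0.2841] yaw 86.29 tilt [ 4.0e-04  1.1e-03 -1.0e+00] F [-0.09 -0.54 -1.59] open 0.0389
shift [-0.3168 -0.0936 -0.0013] turn [ 0.0003 -0.0011 -0.0072] q [-0.43  0.19  0.37  1.59 -0.07  1.37  1.46]
side crop origin 263 105
```

View pics/side4c.png

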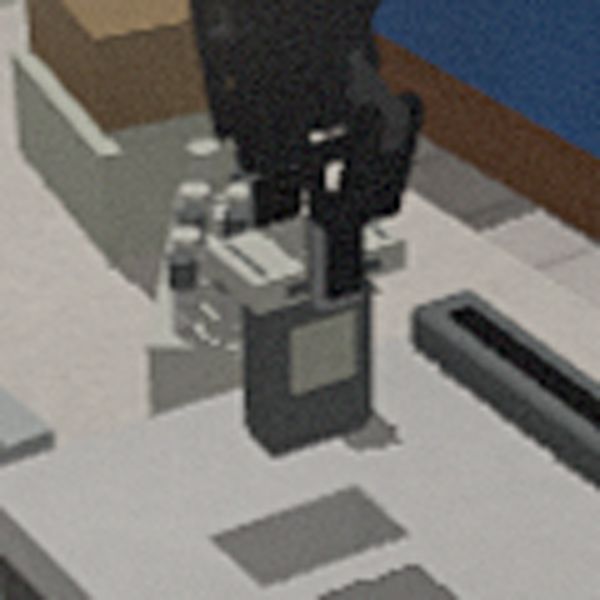

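arm_command([
  [[-0.317,-0.094,0],[0,0,-0.007],0],
  [[-0.317,-0.094,0],[0,0,-0.007],0],
  [[-0.317,-0.094,0],[0,0,-0.007],0],
  [[-0.317,-0.094,0],[0,0,-0.007],0],
  [[-0.317,-0.094,0],[0,0,-0.007],0],
  [[-0.317,-0.094,0.04],[0,0,-0.007],0],
  [[-0.317,-0.094,0.09],[0,0,-0.007],0],
  [[-0.317,-0.094,0.14],[0,0,-0.007],0],
  [[-0.317,-0.094,0.165],[0,0,-0.007],0],
  [[-0.317,-0.094,0.175],[0,0,-0.007],0],
  [[-0.317,-0.094,0.175],[0,0,-0.007],0],
])

```text
time_s: 8.6
eef_pos: [0.4527, -0.2941, 0.1086]
ee_rot: [-2.284, -2.155, -0.001]
wrist_force: [-0.1, -0.7, -0.9]
opening: 0.0395
```

```bash
python3 -c "
from h import *
plan(.4532,-.2942,.0995,86.7)
snap('side','side5',(.4532,-.294,.06),90,4)"
```

```text
t 8.6 pos [ 0.4527 -0.2941  0.1086] yaw 86.69 tilt [-6.0e-04  1.2e-03 -1.0e+00] F [-0.09 -0.74 -0.89] open 0.0395
shift [-0.0001  0.0005  0.0091] turn [-0.0007 -0.0011 -0.0002] q [-0.01  0.31  0.59  1.88 -0.2   1.01  2.17]
side crop origin 283 259
```

View pics/side5c.png

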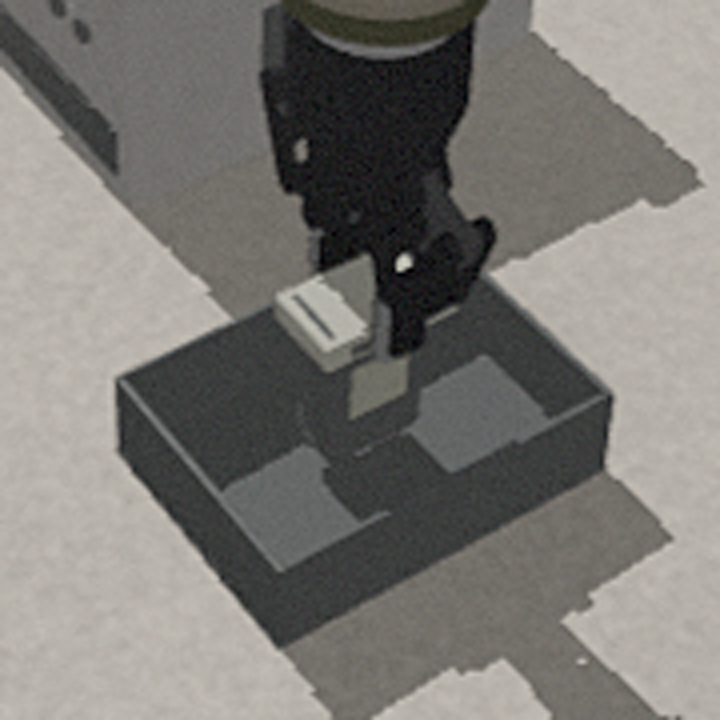

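arm_command([
  [[0,0,0.005],[0,0,0],0],
  [[0,0,0.008],[0,0,0],0],
  [[0,0,0.0095],[0,0,0],0],
  [[0,0,0.0095],[0,0,0],0],
])

```text
time_s: 9.15
eef_pos: [0.4529, -0.2941, 0.0993]
ee_rot: [-2.284, -2.156, -0.001]
wrist_force: [-0.6, 0.4, -1.5]
opening: 0.0388
```

Not yet touching; lower a bit.

arm_command([
  [[0,0,0.001],[0,0,0],0],
  [[0,0,0.0018],[0,0,0],0],
])

```text
time_s: 9.4
eef_pos: [0.4531, -0.2942, 0.0978]
ee_rot: [-2.285, -2.156, -0.002]
wrist_force: [-2.1, 1.6, 9.4]
opening: 0.0389
```

arm_command([
  [[0,0,-0.0008],[0,0,0],0],
  [[0,0,-0.0008],[0,0,0],0.6],
  [[0,0,-0.0008],[0,0,0],0.8],
  [[0,0,-0.0008],[0,0,0],1],
  [[0,0,-0.0008],[0,0,0],1],
  [[0,0,-0.05],[0,0,0],1],
  [[0,0,-0.1],[0,0,0],1],
  [[0,0,-0.15],[0,0,0],1],
  [[0,0,-0.15],[0,0,0],1],
])

```text
time_s: 10.52
eef_pos: [0.4543, -0.2954, 0.2512]
ee_rot: [2.281, 2.152, 0.006]
wrist_force: [-0.8, -0.0, -1.2]
opening: 0.0855
```

```bash
python3 -c "
from h import *
plan(.446,.326,.25,90)
snap('side','side6',(.4532,-.294,.06),90,4)"
```

```text
t 10.525 pos [ 0.4543 -0.2954  0.2512] yaw 86.68 tilt [ 0.0066 -0.0011 -1.    ] F [-0.76 -0.   -1.15] open 0.0855
shift [ 6.199e-01 -4.430e-02  5.000e-04] turn [ 0.0067  0.0009 -0.058 ] q [-0.07  0.15  0.63  1.72 -0.09  1.29  2.09]
side crop origin 283 259
```

View pics/side6c.png

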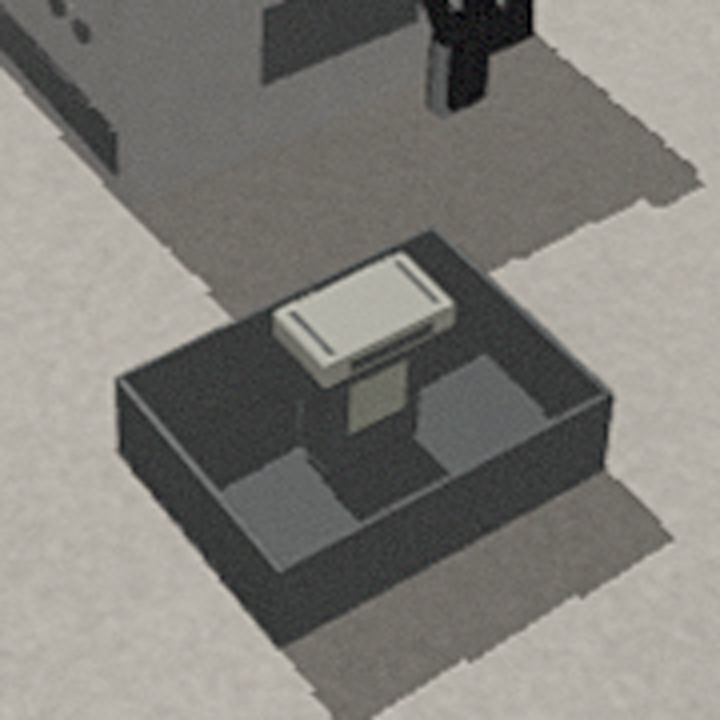

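arm_command([
  [[0.619,-0.0455,0],[0.006,0.001,-0.058],1],
  [[0.619,-0.0455,0],[0.006,0.001,-0.058],1],
  [[0.619,-0.0455,0],[0.006,0.001,-0.058],1],
  [[0.619,-0.0455,0],[0.006,0.001,-0.058],1],
  [[0.619,-0.0455,0],[0.006,0.001,-0.058],1],
  [[0.619,-0.0455,0],[0.006,0.001,-0.058],1],
  [[0.619,-0.0455,0],[0.006,0.001,-0.058],1],
  [[0.619,-0.0455,0],[0.006,0.001,-0.058],1],
  [[0.619,-0.0455,0],[0.006,0.001,-0.058],1],
  [[0.619,-0.0455,0],[0.006,0.001,-0.058],1],
  [[0.619,-0.0455,0],[0.006,0.001,-0.058],1],
  [[0.619,-0.0455,0],[0.006,0.001,-0.058],1],
])

```text
time_s: 12.08
eef_pos: [0.4429, 0.3255, 0.2465]
ee_rot: [-2.217, -2.218, 0.008]
wrist_force: [0.2, -0.3, 0.4]
opening: 0.0854
```

```bash
python3 -c "
from h import *
plan(.4449,.325,.15,90)"
```

```text
t 12.075 pos [0.4429 0.3255 0.2465] yaw 90.0 tilt [-7.5e-03  3.0e-04 -1.0e+00] F [ 0.22 -0.33  0.43] open 0.0854
shift [-0.0005  0.0027  0.0965] turn [-0.0075 -0.0003  0.0001] q [-0.73  0.17  0.02  1.67 -0.01  1.3   0.86]
```

arm_command([
  [[0,0.001,0.05],[-0.0065,0,0],1],
  [[0,0.001,0.097],[-0.0065,0,0],1],
  [[0,0.001,0.097],[-0.0065,0,0],1],
  [[0,0.001,0.097],[-0.0065,0,0],1],
])

```text
time_s: 12.58
eef_pos: [0.4446, 0.3262, 0.1528]
ee_rot: [-2.222, -2.22, -0.006]
wrist_force: [-0.4, 0.6, -0.0]
opening: 0.0852
```

```bash
python3 -c "
from h import *
plan(.4449,.325,.0994,90)
snap('side','side7',(.4449,.325,.11))"
```

```text
t 12.575 pos [0.4446 0.3262 0.1528] yaw 89.93 tilt [ 0.0022  0.0032 -1.    ] F [-0.43  0.6  -0.02] open 0.0852
shift [-0.0014  0.0002  0.0534] turn [ 0.0022 -0.0032 -0.0012] q [-0.73  0.25  0.01  1.79 -0.01  1.1   0.86]
side crop origin 148 120
```

View pics/side7c.png

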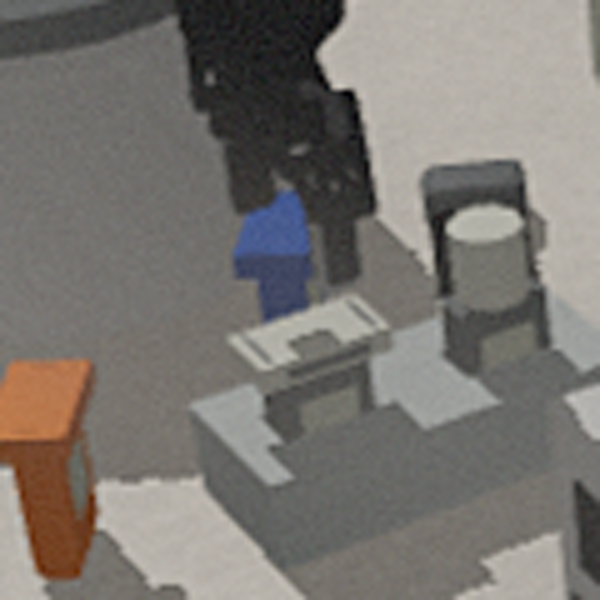

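arm_command([
  [[-0.001,0,0.03],[0.001,-0.002,-0.001],1],
  [[-0.001,0,0.048],[0.001,-0.002,-0.001],1],
  [[-0.001,0,0.053],[0.001,-0.002,-0.001],1],
  [[-0.001,0,0.053],[0.001,-0.002,-0.001],1],
  [[-0.001,0,0.053],[0.001,-0.002,-0.001],0],
  [[-0.001,0,0.053],[0.001,-0.002,-0.001],0],
  [[-0.001,0,0.053],[0.001,-0.002,-0.001],0],
  [[-0.001,0,0.053],[0.001,-0.002,-0.001],0],
  [[-0.001,0,0.053],[0.001,-0.002,-0.001],0],
], force=40)

```text
time_s: 13.75
eef_pos: [0.4439, 0.326, 0.0987]
ee_rot: [-2.22, -2.223, -0.002]
wrist_force: [-1.0, -0.2, 5.8]
opening: 0.039
```

```bash
python3 -c "
from h import *
plan(.4449,.325,.0994,90)
snap('side','side8',(.4449,.325,.11))"
```

```text
t 13.75 pos [0.4439 0.326  0.0987] yaw 90.08 tilt [ 5.e-04  9.e-04 -1.e+00] F [-1.03 -0.16  5.75] open 0.039
shift [-0.001   0.001  -0.0007] turn [ 0.0005 -0.0009  0.0013] q [-0.73  0.31  0.01  1.83 -0.    1.    0.86]
side crop origin 148 120
```

View pics/side8c.png

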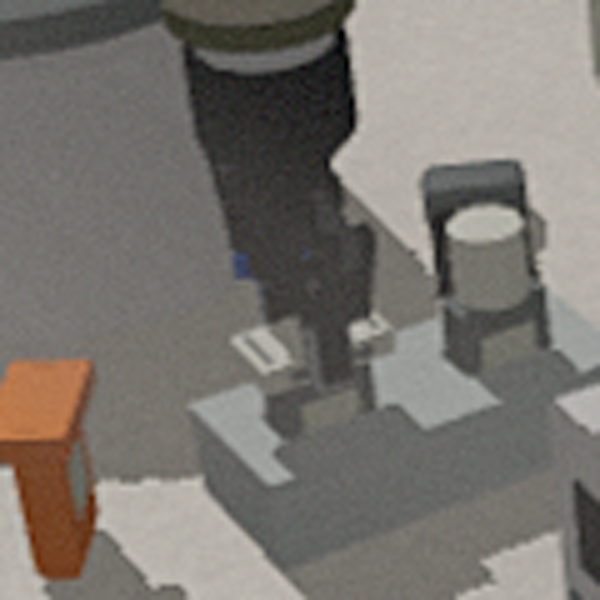

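arm_command([
  [[0,0,-0.01],[0,0,0],0],
  [[0,0,-0.035],[0,0,0],0],
  [[0,0,-0.075],[0,0,0],0],
  [[0,0,-0.12],[0,0,0],0],
  [[0,0,-0.165],[0,0,0],0],
  [[0,0,-0.187],[0,0,0],0],
  [[0,0,-0.187],[0,0,0],0],
  [[0,0,-0.187],[0,0,0],0],
])

```text
time_s: 14.8
eef_pos: [0.4433, 0.3252, 0.2837]
ee_rot: [-2.22, -2.223, 0.003]
wrist_force: [-0.1, -0.2, -1.9]
opening: 0.0393
```

```bash
python3 -c "
from h import *
plan(.5671,.0159,.2841,86.29)"
```

```text
t 14.8 pos [0.4433 0.3252 0.2837] yaw 90.07 tilt [-0.0017 -0.0012 -1.    ] F [-0.08 -0.21 -1.87] open 0.0393
shift [-3.094e-01  1.235e-01 -2.000e-04] turn [-0.0016  0.0012  0.066 ] q [-0.73  0.15  0.02  1.62 -0.    1.37  0.86]
```

arm_command([
  [[-0.05,0.02,0],[0,0,0.01],0],
  [[-0.1,0.04,0],[0,0,0.02],0],
  [[-0.15,0.06,0],[0,0,0.03],0],
  [[-0.2,0.08,0],[0,0,0.04],0],
  [[-0.25,0.1,0],[0,0,0.055],0],
  [[-0.285,0.115,0],[0,0,0.066],0],
  [[-0.3095,0.1235,0],[0,0,0.066],0],
  [[-0.3095,0.1235,0],[0,0,0.066],0],
  [[-0.3095,0.1235,0],[0,0,0.066],0],
  [[-0.3095,0.1235,0],[0,0,0.066],0],
])

```text
time_s: 16.05
eef_pos: [0.5672, 0.0175, 0.2845]
ee_rot: [-2.29, -2.15, 0.001]
wrist_force: [-0.3, 0.2, -1.3]
opening: 0.0394
```

```bash
python3 -c "
from h import *
plan(.5671,.0159,.2841,86.29)
snap('side','side9',(.567,.016,.25))
a=cv2.imread('pics/side4c.png');b=cv2.imread('pics/side9c.png')
# left part of cap+body edges compare stacked
cv2.imwrite('pics/cmp.png',np.hstack([a[150:600,180:430],b[150:600,180:430]]))
"
```

```text
t 16.05 pos [0.5672 0.0175 0.2845] yaw 86.39 tilt [-1.e-03  5.e-04 -1.e+00] F [-0.29  0.24 -1.26] open 0.0394
shift [-0.0016 -0.      0.0004] turn [-0.0011 -0.0004  0.0017] q [-0.36  0.19  0.29  1.59 -0.05  1.38  1.44]
side crop origin 263 105
```

View pics/cmp.png

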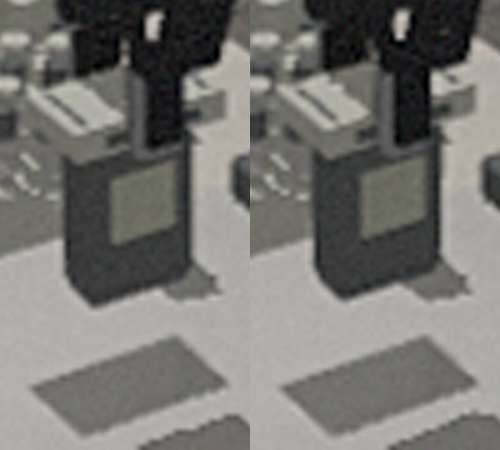

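arm_command([
  [[-0.0016,0,0.03],[0,0,0.002],0],
  [[-0.0016,0,0.06],[0,0,0.002],0],
  [[-0.0016,0,0.08],[0,0,0.002],0],
  [[-0.0016,0,0.085],[0,0,0.002],0],
  [[-0.0016,0,0.085],[0,0,0.002],0],
])

```text
time_s: 16.73
eef_pos: [0.5676, 0.015, 0.2004]
ee_rot: [-2.294, -2.147, -0.0]
wrist_force: [-0.2, 0.2, -1.6]
opening: 0.039
```

```bash
python3 -c "
from h import *
plan(.5674,.0161,.165,86.29)
snap('side','side10',(.567,.016,.17))
"
```

```text
t 16.725 pos [0.5676 0.015  0.2004] yaw 86.2 tilt [ 1.e-04  3.e-04 -1.e+00] F [-0.18  0.24 -1.57] open 0.039
shift [ 0.001  -0.0003  0.0354] turn [ 0.0001 -0.0003 -0.0015] q [-0.35  0.24  0.28  1.7  -0.07  1.21  1.46]
side crop origin 263 139
```

View pics/side10c.png

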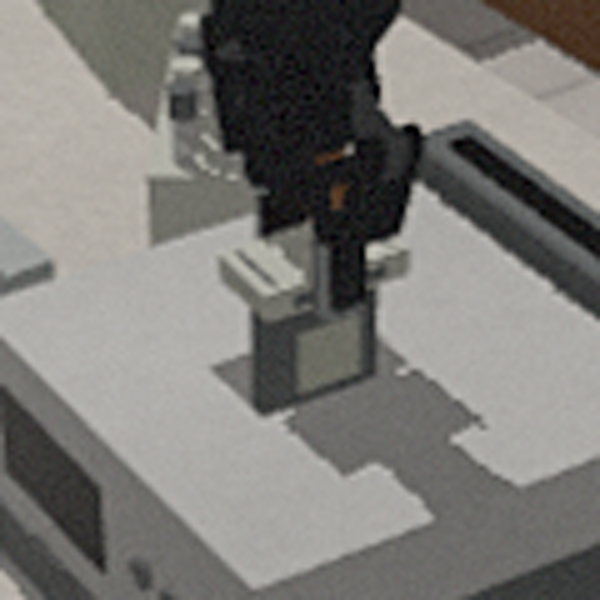

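arm_command([
  [[0.001,0,0.004],[0,0,-0.001],0],
  [[0.001,0,0.008],[0,0,-0.001],0],
  [[0.001,0,0.011],[0,0,-0.001],0],
  [[0.001,0,0.014],[0,0,-0.001],0],
])

```text
time_s: 17.27
eef_pos: [0.5675, 0.0156, 0.1858]
ee_rot: [-2.293, -2.147, 0.0]
wrist_force: [0.0, -0.6, -0.7]
opening: 0.0391
```

arm_command([
  [[0,0,0.003],[0,0,0],0],
  [[0,0,0.006],[0,0,0],0],
  [[0,0,0.009],[0,0,0],0],
  [[0,0,0.012],[0,0,0],0],
])

```text
time_s: 17.77
eef_pos: [0.5675, 0.0157, 0.1738]
ee_rot: [-2.293, -2.147, 0.0]
wrist_force: [0.0, -0.4, -0.6]
opening: 0.0388
```

arm_command([
  [[0,0,0.003],[0,0,0],0],
  [[0,0,0.006],[0,0,0],0],
  [[0,0,0.008],[0,0,0],0],
  [[0,0,0.009],[0,0,0],0],
])

```text
time_s: 18.27
eef_pos: [0.5675, 0.0157, 0.1649]
ee_rot: [-2.293, -2.147, 0.0]
wrist_force: [-0.1, -0.0, -1.3]
opening: 0.0391
```

arm_command([
  [[0,0,0.001],[0,0,0],0],
  [[0,0,0.001],[0,0,0],0.6],
  [[0,0,0.001],[0,0,0],1],
  [[0,0,0.001],[0,0,0],1],
  [[0,0,-0.04],[0,0,0],1],
  [[0,0,-0.05],[0,0,0],0.5],
  [[0,0,-0.05],[0,0,0],0],
  [[0,0,-0.05],[0,0,0],0],
])

```text
time_s: 19.27
eef_pos: [0.567, 0.0157, 0.2139]
ee_rot: [-2.292, -2.146, 0.002]
wrist_force: [-0.1, -0.6, 1.2]
opening: 0.0322
```

```bash
python3 -c "
from h import *
plan(.566,.0161,.185,86.29)
snap('side','side11',(.567,.016,.17))
"
```

```text
t 19.275 pos [0.567  0.0157 0.2139] yaw 86.24 tilt [-0.0018  0.     -1.    ] F [-0.12 -0.56  1.18] open 0.0322
shift [ 0.0003 -0.001   0.0289] turn [-0.0018  0.0001 -0.0009] q [-0.35  0.23  0.28  1.69 -0.07  1.24  1.45]
side crop origin 263 139
```

View pics/side11c.png

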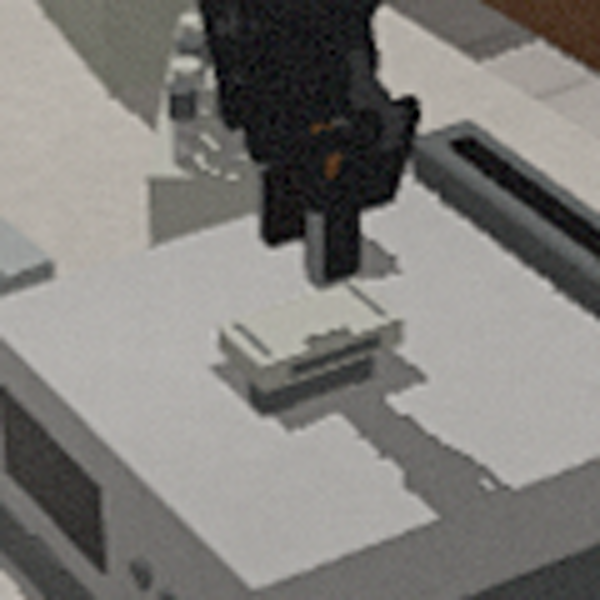

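arm_command([
  [[0,-0.002,0.02],[0,0,0],0],
  [[0,-0.002,0.026],[0,0,0],0],
  [[0,-0.002,0.03],[0,0,0],0],
  [[0,-0.002,0.033],[0,0,0],0],
  [[0,-0.002,0.036],[0,0,0],0],
])

```text
time_s: 19.95
eef_pos: [0.566, 0.016, 0.1796]
ee_rot: [2.293, 2.147, 0.002]
wrist_force: [-2.1, 0.1, 4.3]
opening: -0.0
```

arm_command([
  [[0,0,0.002],[0,0,0],0],
  [[0,0,0.004],[0,0,0],0],
  [[0,0,0.006],[0,0,0],0],
])

```text
time_s: 20.32
eef_pos: [0.5658, 0.0159, 0.1733]
ee_rot: [2.293, 2.147, 0.001]
wrist_force: [-0.3, 0.1, 5.9]
opening: -0.0001
```

arm_command([
  [[0,0,0.002],[0,0,0],0],
  [[0,0,0.004],[0,0,0],0],
  [[0,0,0.006],[0,0,0],0],
])

```text
time_s: 20.7
eef_pos: [0.5658, 0.0159, 0.1674]
ee_rot: [2.293, 2.147, 0.001]
wrist_force: [-0.7, 1.6, 6.0]
opening: 0.0
```

arm_command([
  [[0,0,0.002],[0,0,0],0],
  [[0,0,0.004],[0,0,0],0],
  [[0,0,0.006],[0,0,0],0],
])

```text
time_s: 21.08
eef_pos: [0.5659, 0.0159, 0.1616]
ee_rot: [2.293, 2.147, 0.002]
wrist_force: [-1.4, 0.8, 9.1]
opening: -0.0001
```

arm_command([
  [[0,0,0.0015],[0,0,0],0],
  [[0,0,0.003],[0,0,0],0],
  [[0,0,0.0045],[0,0,0],0],
])

```text
time_s: 21.45
eef_pos: [0.566, 0.016, 0.1572]
ee_rot: [2.293, 2.147, 0.002]
wrist_force: [-1.7, 0.7, 8.9]
opening: 0.0
```

arm_command([
  [[0,0,0.001],[0,0,0],0],
  [[0,0,0.002],[0,0,0],0],
  [[0,0,0.003],[0,0,0],0],
])

```text
time_s: 21.82
eef_pos: [0.566, 0.016, 0.1543]
ee_rot: [2.293, 2.147, 0.002]
wrist_force: [-1.8, 0.2, 9.2]
opening: -0.0002
```

arm_command([
  [[0,0,0.001],[0,0,0],0],
  [[0,0,0.002],[0,0,0],0],
  [[0,0,0.003],[0,0,0],0],
])

```text
time_s: 22.2
eef_pos: [0.566, 0.016, 0.1514]
ee_rot: [2.293, 2.147, 0.002]
wrist_force: [-1.9, 1.0, 10.5]
opening: 0.0001
```

arm_command([
  [[0,0,0.0007],[0,0,0],0],
  [[0,0,0.0015],[0,0,0],0],
])

```text
time_s: 22.45
eef_pos: [0.5661, 0.016, 0.15]
ee_rot: [2.293, 2.147, 0.002]
wrist_force: [-3.1, 0.6, 10.8]
opening: 0.0002
```

arm_command([
  [[0,0,0.0007],[0,0,0],0],
  [[0,0,0.0015],[0,0,0],0],
])

```text
time_s: 22.7
eef_pos: [0.5661, 0.016, 0.1488]
ee_rot: [2.293, 2.147, 0.003]
wrist_force: [-4.5, -0.4, 15.1]
opening: -0.0003
```

arm_command([
  [[0,0,0.0007],[0,0,0],0],
  [[0,0,0.0014],[0,0,0],0],
])

```text
time_s: 22.95
eef_pos: [0.5663, 0.016, 0.148]
ee_rot: [2.293, 2.147, 0.003]
wrist_force: [-5.5, 0.9, 19.6]
opening: 0.0
```

arm_command([
  [[0,0,-0.04],[0,0,0],0],
  [[0,0,-0.09],[0,0,0],0],
  [[-0.04,0,-0.13],[0,0,0],0],
  [[-0.1,-0.03,-0.13],[0,0,0],0],
  [[-0.15,-0.05,-0.13],[0,0,0],0],
  [[-0.2,-0.08,-0.13],[0,0,0],0],
  [[-0.2,-0.08,-0.13],[0,0,0],0],
  [[-0.2,-0.08,-0.13],[0,0,0],0],
  [[-0.2,-0.08,-0.13],[0,0,0],0],
])

```text
time_s: 24.08
eef_pos: [0.4732, -0.1772, 0.2757]
ee_rot: [-2.29, -2.149, 0.001]
wrist_force: [-0.3, 0.7, -0.5]
opening: 0.0003
```

```bash
python3 -c "
from h import *
plan(.566,.0161,.185,86.29)
snap('side','side12',(.567,.016,.14))
snap('top','top12',(.567,.016,.14),70,4)
"
```

```text
t 24.075 pos [ 0.4732 -0.1772  0.2757] yaw 86.36 tilt [-8.e-04  3.e-04 -1.e+00] F [-0.33  0.69 -0.55] open 0.0003
shift [0.1987 0.0804 0.0907] turn [-0.0008 -0.0002  0.0013] q [-0.15  0.04  0.43  1.76 -0.02  1.35  1.8 ]
side crop origin 264 151
top crop origin 261 160
```

View pics/side12c.png

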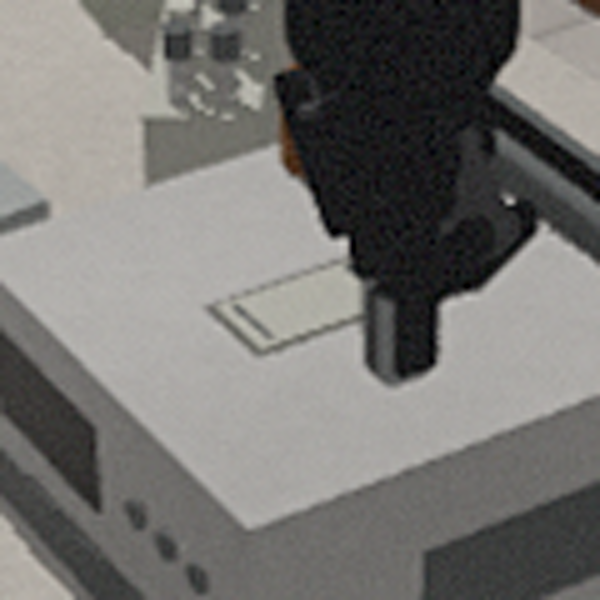

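View pics/top12.png

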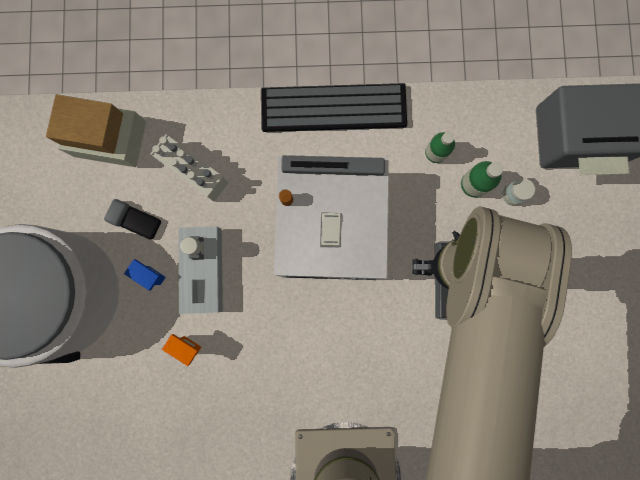

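View pics/side12.png

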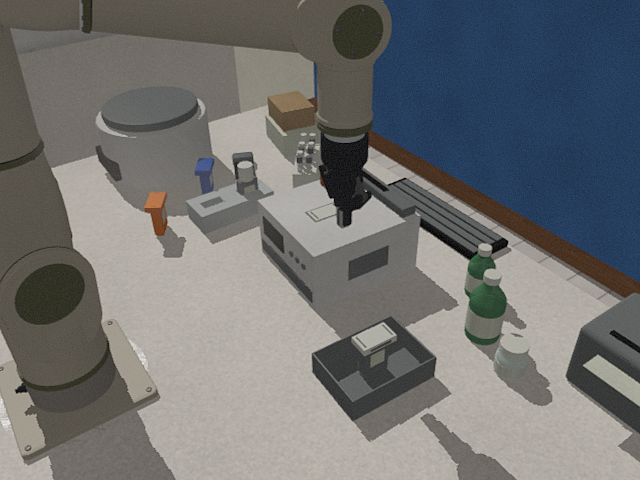

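```bash
python3 -c "
from h import *
a=cv2.imread('pics/top0.png');b=cv2.imread('pics/top12.png')
print(cv2.absdiff(a,b)[205:260,310:350].mean())
print(cv2.absdiff(a,b)[160:220,280:380].mean())
c=lambda i:cv2.resize(i[200:262,305:358],None,fx=7,fy=7,interpolation=cv2.INTER_CUBIC)
cv2.imwrite('pics/cmp2.png',np.hstack([c(a),c(b)]))"
```

```text
4.722727272727273
2.6800555555555556
```

View pics/cmp2.png

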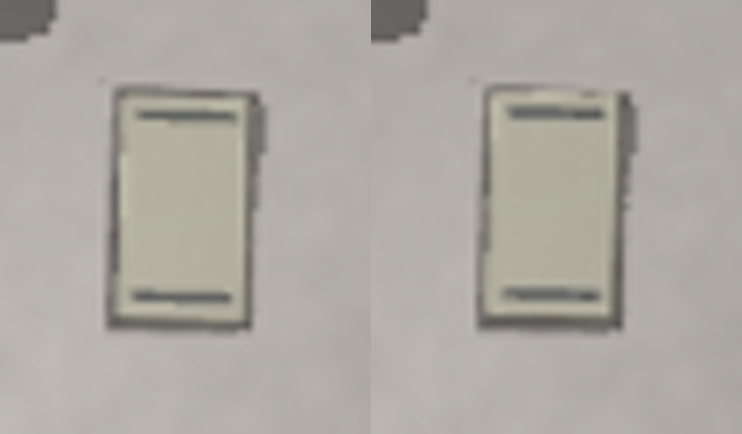

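```bash
python3 -c "
from h import *
print(ctrl.sign_off())"
```

```text
the job is handed in; nothing more can be done
None
```

The swap is finished and handed in, with the arm clear of everything at about 24 s of the 72 s allowed. No verdict came back.

- **Used cartridge:** I pressed it until the force reached 19.9 N, it rose, and I lifted it out and stood it upright in the middle of the tray. The last side picture still shows it there.
- **Fresh cartridge:** I took the flat white-capped one from the near pocket of the stand. It went into the bay with almost no sideways force. I then pressed it with shut fingers to 19.6 N and let go.
- **Last checks:** In both camera pictures the fresh cap looks flush. It sits about 1 mm further towards +x than the old one did, which is within the bay's clearance. The vial, round cartridge and look-alikes looked unmoved. The tube rack and bottles also looked unmoved, but I judged those from the overall pictures without measuring them.
- **Disagreement:** The two cameras differed by about 3 mm in y, so I set the insertion by comparing side-camera pictures of the two cartridges in the gripper.

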